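# Let the router-bit case lid down softly

## Task

The lid of the wooden router-bit case stands open on its stiff hinges. Without gripping it, tip it forward with a fingertip from behind until it starts to fall, catch it from below on the back of a finger, and lower it until it is fully shut, so that it never bangs or drops the last few millimetres onto the carbide cutters. Then take the hand away; do not shift the case or disturb the try square, the glue bottle and the tape measure beside it.

Things in the scene. Friction and masses are not known exactly. Their poses are not given: they have to be found in the camera images.
- case: Loose plywood case, 2.4 kg. Lower part 150 mm deep (x), 200 mm wide (y), 60 mm high, walls 9 mm, full of standing router bits that end up to 10 mm above its rim. Origin: centre of its underside on the bench, z up. Its front, where the lid's finger lip comes down, looks along its own -x, roughly to the robot's right (world -y).
- hinge (a point): Middle of the hinge line, on top of the case's rear rim: 75 mm behind the case's origin along its +x, 60 mm up. The hinge line runs along the case's y. Axes as the case's.
- lid (a joint): Lid angle, rad: 0 shut, 1.57 upright, 1.87 stop (leaning away from the front). Hollow wooden lid 150 x 200 mm, 26 mm deep outwards, 0.31 to 0.39 kg. Stiff damped hinge: it stays where it is put between about 1.2 and 1.55 rad; once tipped forward to somewhere between 1.15 and 0.95 rad it falls by itself, slowly at first, then at 1 to 1.5 rad/s, and bangs shut in 1 to 2 s.
- lip (a point): Middle of the outer edge of the lid's finger lip, on the inner side (underside when shut), 174 mm from the hinge line; lid shut: 60 mm above the bench. The lip is a wood strip 110 mm wide (case's y), 10 mm thick, 24 mm proud of the lid's front edge, flush with the lid's inner side: a 16 mm step behind it. Turns with the lid: x towards the hinge, z to the outer side.
- square_mid (a point): middle of the wooden stock (115 x 20 x 32 mm) of a try square with a 150 mm steel blade lying flat; loose; leave it alone.
- glue_mid (a point): middle of a standing glue bottle, 60 mm across and 165 mm high; loose; leave it alone.
- tape_mid (a point): middle of a standing tape measure, 70 x 40 x 66 mm; loose; leave it alone.

How it is judged:
By the outcome, as a careful person would: the job done as asked, in the order asked, and still so for the second after the job is handed in, with the robot touching nothing.
It also fails if it takes over 42 s, if anything falls off the work surface, if the arm or the gripper's body presses on something with over 40 N, if the wrist force passes 120 N, or if a joint passes its speed limit or range.

## Robot

A 7-joint arm with a two-finger parallel gripper is mounted at the origin on the work surface. World frame = base frame: x ahead of the robot, y to its left, z up, the work surface at z = 0. Lengths are in m, angles in rad, forces in N, time in s.
With the tool pointing down it reaches from about 0.425 to 0.875 m from the base axis. Payload 4.7 kg.
Tool frame: the origin (TCP) lies on the centre line of the jaws, within the pads' length; the fingertips stand 22 mm ahead of it and the grasp point (between the pads) lies 3 mm ahead of it (bot.tip_reach is the distance from the TCP to the fingertips, in m); z points along the fingers, y is the direction in which the jaws open and shut (so a half turn about z gives the same grasp; the last joint's range is limited). The gripper opens to 85 mm and grips with 20 to 120 N. Pads are 22 mm wide; open, the fingers measure 114 mm over their backs; the gripper's body (76 mm by 85 mm) begins 54 mm behind the grasp point. The pads swing forward as they close: fully open they stand 13 mm farther back than shut.
Start: joints at [1.152, 0.321, -0.07, 1.45, 0.023, 1.371, -0.057], TCP at [0.273, -0.59, 0.253] pointing down, gripper open.
Joint ranges: [-2.86, 2.86], [-0.3, 2.09], [-1.38, 1.24], [0.06, 2.45], [-1.56, 4.7], [0.09, 2.05], [-2.69, 2.69]. Speed limits (rad/s): [2.57, 2.57, 3.14, 3.14, 3.14, 3.14, 3.14].

## Interface

Orientations are given as [roll, pitch, yaw] about the fixed x, y, z axes, in that order (R = Rz(yaw) Ry(pitch) Rx(roll)).
In Python, from cell import bot gives the robot as it stands.
- The arm moves only by the shell command python3 -m creep 'ROWS' [OPENING]. ROWS is text: rows parted by semicolons, each of 6 numbers parted by spaces: the shift along the tool's x, y, z in mm, then the turn, a rotation vector about the tool's x, y, z in degrees. A call has 1 to 5 rows; each row is the pose to reach, as a shift and turn from the pose commanded when the call began, along the tool's axes at that moment; what a row does not reach only later rows make up. A row lasts 1/12 s, in which the tool goes at most 41.7 mm and 7.16 degrees, less where a joint would pass 70% of its speed; a pose out of reach is approached as far as the arm can. A call with a gripper value outside its range is refused whole. OPENING is the closure, from -1 (fully open) to 1 (shut), so that 0 is half open, set as the call begins (- or left out, the last holds). The fingers move at their own pace and stop on an object; the grip force is fixed at half the most. Time passes only in rows, so rows that repeat a pose let the fingers close. It gives the time, the measured TCP pose, the force and the opening at its end, in the units of the state.
- bot.get_state(): the state, without advancing time (a new reading comes with each control period).
- bot.get_image(name): name is "side" or "top" or "wrist"; returns (picture, depth): 480x640x3 uint8, red, green, blue; 480x640 float32, m along the optical axis (not along the pixel's ray), 0 where there is no reading.
- bot.camera_info(name): a dict with "camera_matrix" (3x3 intrinsics, pixels), "xyz" and "attitude" of the camera in the world. Camera axes: x right, y up, looking along -z (the intrinsics and any distortion apply to the point x, -y, -z); pixel columns grow to the right and rows downward; lengths in m; the calibration is good to about 2 mm. A picture is of the moment at which its call begins: read the wrist's pose just before it. camera_info takes no time and is no camera call; for the wrist camera it gives the pose at the moment of the call.
- bot.hand_in(): hands the job in, once; it reports no verdict.
The state is a dict: "clock": time; "q": joint angles; "joint_velocities": joint speeds; "joint_efforts": joint torques, N m; "tcp_pos": TCP position; "ee_rot": TCP orientation; "force": force on the tool from outside, world axes, zero at the start; "moment": the same for the moment, N m; "gripper_width": finger opening in m.
Only numpy, scipy, OpenCV 4.12 (cv2) and the standard library are available. Lean on these libraries where they do the work, as an engineer would, in place of code of your own. Each camera call takes 0.05 s, during which the arm holds its last target.

## Working session

There is one attempt and no reset: what is moved stays moved. The work goes in short steps, Python scripts to look and compute and a shell command to move; the robot and the scene stay as the last step left them, time stands still between calls to the robot, and variables do not carry over. Pictures are saved under pics/ and viewed, and the job is handed in when it is done.

```bash
ls; mkdir -p pics; python3 - <<'E'
from cell import bot
import cv2,numpy as np,json
s=bot.get_state();print({k:np.round(v,4).tolist() for k,v in s.items()})
for n in ["side","top","wrist"]:
    print(n,bot.camera_info(n))
for n in ["side","top"]:
    im,d=bot.get_image(n)
    cv2.imwrite(f"pics/{n}0.png",im[:,:,::-1]); np.savez(f"{n}0.npz",im=im,d=d)
print(bot.tip_reach)
E
```

```text
pics
{'clock': 0.0, 'q': [1.1521, 0.3218, -0.0701, 1.4517, 0.0226, 1.3708, -0.0569], 'joint_velocities': [-0.0005, -0.0013, 0.0005, 0.0007, -0.0009, 0.0001, -0.002], 'joint_efforts': [-0.0004, -49.3578, -0.3824, -31.4331, 0.0128, 0.0114, -0.0], 'tcp_pos': [0.2723, -0.5896, 0.2522], 'ee_rot': [-3.1396, 0.0001, 0.4328], 'force': [0.5575, 0.0243, 0.0814], 'moment': [0.0194, -0.0193, 0.0183], 'gripper_width': 0.0854}
side {'camera_matrix': array([[520.25471478,   0.        , 321.75861387],
       [  0.        , 520.25471478, 248.48734702],
       [  0.        ,   0.        ,   1.        ]]), 'xyz': array([ 0.15247237, -0.25410778,  0.56775299]), 'attitude': array([ 0.8665854 , -0.02061732, -0.99753285])}
top {'camera_matrix': array([[444.45770814,   0.        , 319.5331042 ],
       [  0.        , 444.45770814, 243.92128738],
       [  0.        ,   0.        ,   1.        ]]), 'xyz': array([0.57832096, 0.08181003, 0.74158636]), 'attitude': array([ 0.10702427, -0.03267116, -1.59837955])}
wrist {'camera_matrix': array([[387.23738692,   0.        , 322.43934183],
       [  0.        , 387.23738692, 232.47704739],
       [  0.        ,   0.        ,   1.        ]]), 'xyz': array([ 0.33302297, -0.56110567,  0.37260739]), 'attitude': array([-2.70711014e-01,  6.34939851e-04, -1.13843800e+00])}
0.022
```

View pics/side0.png

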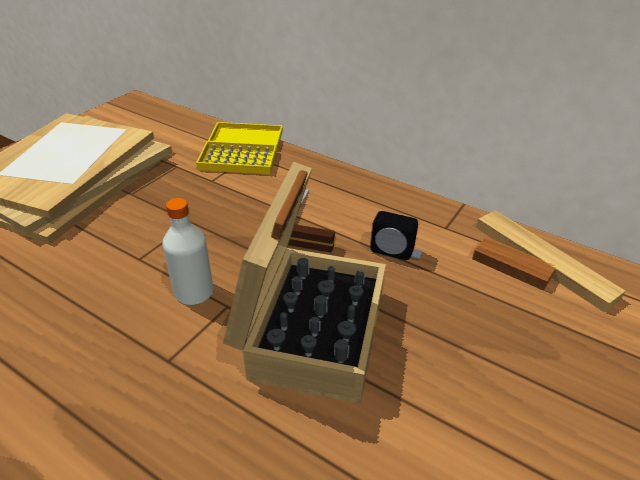

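View pics/top0.png

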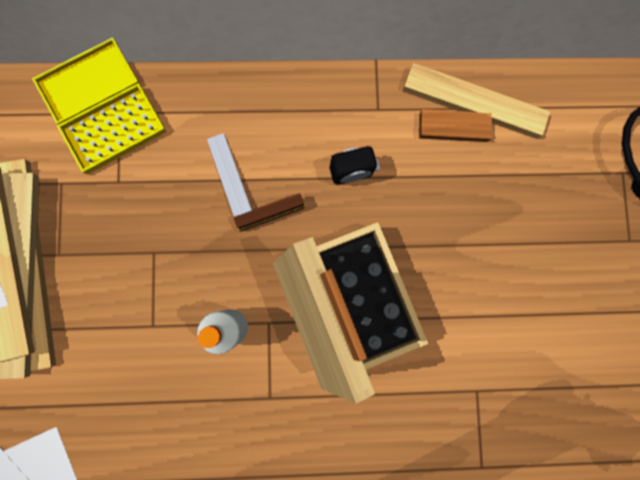

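The top view shows the case (front rim corners near (378,225) and (426,343)), the lid open on the left leaning back, lip at (345,315), the glue bottle at (222,331), the square at (270,212) and the tape at (354,165). The side view agrees.

```bash
cat > h.py <<'E'
import numpy as np,cv2
from scipy.spatial.transform import Rotation as Ro
from cell import bot
def cloud(n,d,info=None):
    c=info or bot.camera_info(n);K=c["camera_matrix"];v,u=np.mgrid[:480,:640]
    p=np.stack([(u-K[0,2])/K[0,0]*d,-(v-K[1,2])/K[1,1]*d,-d],-1)
    return p@Ro.from_euler('xyz',c["attitude"]).as_matrix().T+c["xyz"]
def ray(n,u,v,z,info=None):
    c=info or bot.camera_info(n);K=c["camera_matrix"]
    r=Ro.from_euler('xyz',c["attitude"]).as_matrix()@np.array([(u-K[0,2])/K[0,0],-(v-K[1,2])/K[1,1],-1])
    return c["xyz"]+r*(z-c["xyz"][2])/r[2]
E
python3 - <<'E'
from h import *
P={}
for n in ["top","side"]:
    f=np.load(f"{n}0.npz");P[n]=cloud(n,f["d"])
    print(n,"bench z",np.median(P[n][(P[n][...,2]<0.02)&(f["d"]>0)][:,2]))
p=P["top"]
for uv in [(378,225),(426,343),(320,240),(355,315),(275,262),(330,390),(371,395),(306,243),(222,331),(208,337),(240,223),(300,202),(354,165),(215,140)]:
    print(uv,np.round(p[uv[1],uv[0]],4))
p=P["side"]
for uv in [(300,170),(245,262),(310,172),(235,340),(385,268),(365,385),(280,190),(290,200),(395,240)]:
    print('s',uv,np.round(p[uv[1],uv[0]],4))
print(ray("top",378,225,.06),ray("top",427,343,.06))
# rim points
for n in P:
    q=P[n]; m=(abs(q[...,2]-.06)<.004)&(q[...,0]>.35)&(q[...,0]<.75)&(q[...,1]<.1)&(q[...,1]>-.2)
    pts=q[m][:,:2].astype(np.float32); print(n,len(pts)); 
    r=cv2.minAreaRect(pts); print(r, cv2.boxPoints(r))
E
```

```text
top bench z -0.0006624926023226507
side bench z -0.00031013003340257805
(378, 225) [ 0.6784 -0.0344  0.0596]
(426, 343) [ 0.4956 -0.1005  0.0584]
(320, 240) [ 0.6643  0.0543 -0.0029]
(355, 315) [0.5396 0.0038 0.0352]
(275, 262) [0.623  0.1249 0.0851]
(330, 390) [0.4433 0.0507 0.1146]
(371, 395) [ 0.408  -0.0217 -0.0017]
(306, 243) [0.6367 0.0791 0.2081]
(222, 331) [0.5289 0.1943 0.1318]
(208, 337) [0.5245 0.2062 0.1633]
(240, 223) [0.691  0.1835 0.0307]
(300, 202) [0.7225 0.0863 0.0344]
(354, 165) [7.731e-01 4.000e-04 6.570e-02]
(215, 140) [0.8391 0.2285 0.0031]
s (300, 170) [0.5991 0.0575 0.2303]
s (245, 262) [0.4494 0.0229 0.2084]
s (310, 172) [0.6425 0.0717 0.2001]
s (235, 340) [0.4411 0.044  0.0784]
s (385, 268) [ 0.736  -0.0131  0.001 ]
s (365, 385) [ 0.5223 -0.0955  0.0013]
s (280, 190) [0.5719 0.0683 0.212 ]
s (290, 200) [0.5416 0.0314 0.2295]
s (395, 240) [ 0.7636 -0.0123  0.0406]
[ 0.67837057 -0.03435271  0.06      ] [ 0.49571676 -0.10157282  0.06      ]
top 2261
((0.5723539590835571, -0.019909486174583435), (0.2003958374261856, 0.10379190742969513), 20.2275447845459) [[ 0.4603926  -0.00585748]
 [ 0.49627852 -0.10324822]
 [ 0.6843153  -0.03396149]
 [ 0.6484294   0.06342925]]
side 4476
((0.5615949630737305, 0.007894888520240784), (0.20306813716888428, 0.1640324592590332), 19.884857177734375) [[ 0.43821827  0.05048627]
 [ 0.49401084 -0.10376626]
 [ 0.6849717  -0.03469649]
 [ 0.6291791   0.11955604]]
```

```bash
cat >> h.py <<'E'
yaw=np.radians(110.1); O=np.array([.564,.0015,0.])
cx=np.array([np.cos(yaw),np.sin(yaw),0]);cy=np.array([-np.sin(yaw),np.cos(yaw),0])
C=np.stack([cx,cy,[0,0,1]],1)   # case->world
def tocase(p): return (np.asarray(p)-O)@C
def toworld(p): return np.asarray(p)@C.T+O
E
python3 - <<'E'
from h import *
for n in ["top","side"]:
    f=np.load(f"{n}0.npz");q=tocase(cloud(n,f["d"]))*1000
    m=(abs(q[...,1])<115)&(abs(q[...,0])<170)&(q[...,2]>-5)&(q[...,2]<260)&(f["d"]>0)
    p=q[m]
    # rim/case extents
    l=p[(p[:,2]>52)&(p[:,2]<68)]; print(n,"rim x",np.percentile(l[:,0],[1,50]),"y",np.percentile(l[:,1],[1,99]),"z",np.median(l[:,2]))
    s=p[(p[:,2]>90)&(p[:,0]>0)]
    for z0 in range(90,250,20):
        t=s[(s[:,2]>=z0)&(s[:,2]<z0+20)&(abs(s[:,1])<50)]
        if len(t)>5: print(z0,len(t),np.round(np.percentile(t[:,0],[2,20,50,80,98]),1))
    print("lid y",np.percentile(s[:,1],[1,99]),"zmax",s[:,2].max())
for nm,pt in dict(glue=(.527,.199,0),tape=(.773,0,0),sq1=(.691,.1835,0),sq2=(.7225,.0863,0)).items(): print(nm,tocase(pt)*1000)
st=bot.get_state();print("tcp case",tocase(st["tcp_pos"])*1000)
E
```

```text
top rim x [-74.2229557  -40.22773234] y [-99.88721827  98.87128627] z 59.93989195780247
90 227 [89.3 90.2 91.8 93.4 94.4]
110 246 [84.1 85.  86.5 88.1 89.1]
130 280 [78.8 79.8 81.3 82.9 84. ]
150 301 [73.7 74.6 76.1 77.7 78.7]
170 335 [68.4 69.4 71.  72.5 73.6]
190 1195 [46.9 49.9 55.5 65.  68.1]
210 1377 [32.7 36.2 42.9 58.  62.9]
230 137 [34.  37.5 39.  40.4 41.5]
lid y [-98.10925131  97.55360184] zmax 232.65277726676402
side rim x [-74.3846842    0.62799162] y [-98.85477364 100.5867996 ] z 59.94669997822055
190 369 [36.7 49.5 52.6 55.6 59.4]
210 735 [32.  33.7 38.  59.4 62.4]
230 124 [33.6 37.3 38.6 39.8 40.8]
lid y [-96.346559   101.02477804] zmax 231.90455559287938
glue [198.18652349 -33.12630235   0.        ]
tape [ -73.23351755 -195.75520915    0.        ]
sq1 [ 127.27037267 -181.81103443    0.        ]
sq2 [  25.16513099 -177.98878106    0.        ]
tcp case [-454.95946203  477.05181009  252.34216482]
```

```bash
cat >> h.py <<'E'
import json
D=np.stack([-cy,-cx,[0,0,-1]],1)
def pose(x,y,z,a,tip=22.):
    """tip (mm, case frame), tilt a deg -> TCP world pos(mm), R"""
    R=D@Ro.from_euler('x',a,degrees=True).as_matrix()
    return toworld(np.array([x,y,z])/1000)*1000-tip*R[:,2],R
def meas():
    s=bot.get_state();return np.array(s["tcp_pos"])*1000,Ro.from_euler('xyz',s["ee_rot"]).as_matrix()
def tipcase(p,R): return tocase((p+22*R[:,2])/1000)*1000, np.degrees(np.arctan2(R[:,2]@cx,-R[2,2]))
def rows(p0,R0,wps):
    out=[];pp,pR=p0,R0
    for w in wps:
        p,R=pose(*w);t=R0.T@(p-p0);r=np.degrees(Ro.from_matrix(R0.T@R).as_rotvec())
        row=np.r_[np.round(t),np.round(r,1)]
        print(" ".join("%g"%v for v in row),";  step %.1f mm %.1f deg"%(np.linalg.norm(p-pp),np.degrees(np.linalg.norm(Ro.from_matrix(pR.T@R).as_rotvec()))))
        pp,pR=p,R
    return pp,pR
def save(p,R): json.dump([list(p),R.tolist()],open("cmd.json","w"))
def load():
    p,R=json.load(open("cmd.json"));return np.array(p),np.array(R)
def lidangle(d,n="top",full=False):
    q=tocase(cloud(n,d))*1000
    m=(abs(q[...,1])>45)&(abs(q[...,1])<97)&(d>0)&(q[...,2]>62)
    x,z=q[m][:,0]-75,q[m][:,2]-60
    ths=np.arange(-.02,1.6,.004);c=[]
    for t in ths:
        h=x*np.sin(t)+z*np.cos(t);r=-x*np.cos(t)+z*np.sin(t)
        c.append(((abs(h-26)<1.2)&(r>15)&(r<150)).sum())
    c=np.array(c);k=c.argmax();w=c[max(0,k-3):k+4];
    return (ths[max(0,k-3):k+4]*w).sum()/w.sum(),c[k]
E
python3 - <<'E'
from h import *
print(lidangle(np.load("top0.npz")["d"]))
p,R=np.array([273,-590,253.]),Ro.from_euler('xyz',[np.pi,0,.433]).as_matrix()
print(tipcase(p,R))
pe,Re=pose(105,0,290,0)
print(R.T@(pe-p),pe)
pe,Re=pose(105,0,190,15); print(pe)
E
```

```text
(np.float64(1.3174465734507166), np.int64(2031))
(array([-455.46927899,  476.55113671,  231.        ]), np.float64(-6.993023692725467e-15))
[ 520.9549562  -519.45426381  -59.        ] [527.91573207 100.10489647 312.        ]
[529.8725369   94.75767596 211.25036818]
```

```bash
python3 -m creep '27 -27 -14 0 0 0; 54 -54 -28 0 0 0; 81 -81 -42 0 0 0; 108 -108 -56 0 0 0; 136 -136 -66 0 0 0' 1; python3 -m creep '28 -28 0 0 0 0; 56 -56 0 0 0 0; 84 -84 0 0 0 0; 112 -112 0 0 0 0; 140 -140 0 0 0 0'
```

```text
clock: 0.52
tcp_pos: [0.3393, -0.4081, 0.3201]
ee_rot: [3.141, 0.0, 0.432]
force: [1.1, 0.2, 1.1]
gripper_width: 0.0255
clock: 0.93
tcp_pos: [0.4074, -0.2218, 0.3191]
ee_rot: [3.141, 0.0, 0.433]
force: [0.2, -1.0, -0.6]
gripper_width: 0.0001
```

```bash
python3 -m creep '28 -28 0 0 0 1; 56 -56 0 0 0 2; 84 -84 0 0 0 3; 112 -112 0 0 0 4; 140 -140 0 0 0 4.6'; python3 -c "
from h import *
p,R=meas();print(p,tipcase(p,R),bot.get_state()['q'],bot.get_state()['force'])
rows(p,R,[(105,0,290,0)])"
```

```text
clock: 1.35
tcp_pos: [0.4757, -0.036, 0.3192]
ee_rot: [3.141, 0.0, 0.352]
force: [0.3, -1.0, 0.1]
gripper_width: 0.0003
[475.73926997 -36.03953905 319.17527237] (array([ -4.93525072,  95.79156799, 297.17527738]), np.float64(-0.03578615061503968)) [ 0.65993321 -0.06173201 -0.60554245  1.73821812 -0.03468454  1.4542076
 -1.1599546 ] [ 0.28260187 -1.0402604   0.07313873]
96 -110 7 0 0 0 ;  step 146.0 mm 0.1 deg
```

```bash
python3 -m creep '24 -29 2 0 0 0; 48 -58 4 0 0 0; 72 -88 6 0 0 0; 96 -117 7 0 0 0; 96 -117 7 0 0 0'; python3 -c "
from h import *
p,R=meas();print(p,tipcase(p,R),bot.get_state()['q'],bot.get_state()['force'])
rows(p,R,[(112,0,265,5),(112,0,235,10),(112,0,205,15),(112,0,192,15),(112,0,192,15)])"
```

```text
clock: 1.77
tcp_pos: [0.5252, 0.1139, 0.3118]
ee_rot: [-3.136, -0.002, 0.364]
force: [-1.4, 0.2, -0.2]
gripper_width: -0.0001
[525.18431683 113.86972982 311.77486303] (array([118.99104574,  -2.20084381, 289.77525185]), np.float64(0.3278709032702898)) [ 0.47281383  0.10985899 -0.78476235  1.6182664   0.0723475   1.44439119
 -1.52488416] [-1.38508129  0.1745856  -0.19077722]
-2 9 25 4.7 -0.1 0.8 ;  step 26.5 mm 4.7 deg
-2 11 55 9.7 -0 0.8 ;  step 30.3 mm 5.0 deg
-2 13 85 14.7 0 0.8 ;  step 30.5 mm 5.0 deg
-2 13 98 14.7 0 0.8 ;  step 13.0 mm 0.0 deg
-2 13 98 14.7 0 0.8 ;  step 0.0 mm 0.0 deg
```

```bash
python3 -m creep '-2 7 25 4.7 0 0.5; -2 9 55 9.7 0 0.5; -2 10 85 14.7 0 0.5; -2 10 98 14.7 0 0.5; -2 10 98 14.7 0 0.5'; python3 - <<'E'
from h import *
p,R=meas();print(p,tipcase(p,R),bot.get_state()['q'],bot.get_state()['force'])
for n in ["top","side"]:
    im,d=bot.get_image(n);cv2.imwrite(f"pics/{n}1.png",im[:,:,::-1])
    if n=="top": print(lidangle(d)); np.savez("top1.npz",d=d)
p,R=meas();print(p,tipcase(p,R))
E
```

```text
clock: 2.18
tcp_pos: [0.5249, 0.0922, 0.2099]
ee_rot: [-2.882, 0.009, 0.34]
force: [-1.3, 0.8, -0.6]
gripper_width: 0.0001
[524.89322266  92.21579589 209.86126978] (array([104.28298105,   5.67829342, 188.60030944]), np.float64(14.889356995089063)) [ 0.57932681  0.22537475 -0.73151577  1.73798244 -0.10715431  1.29610261
 -1.34336591] [-1.26844101  0.79794108 -0.56156858]
(np.float64(1.317549993007971), np.int64(1268))
[526.78650544  95.24787637 214.38577956] (array([106.42532379,   2.72786768, 193.11003487]), np.float64(14.742488882926674))
```

View pics/top1.png

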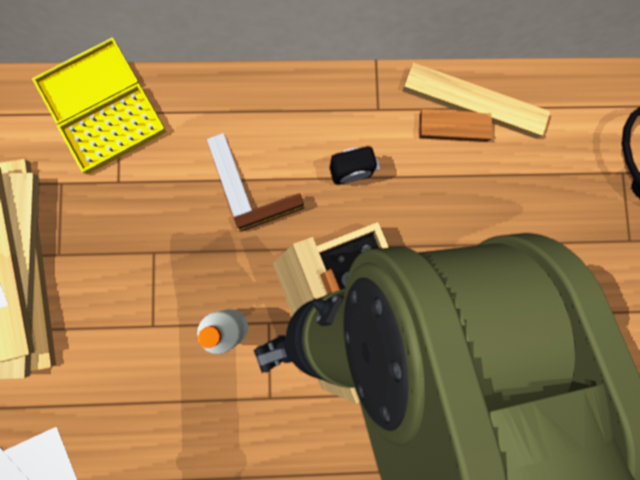

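View pics/side1.png

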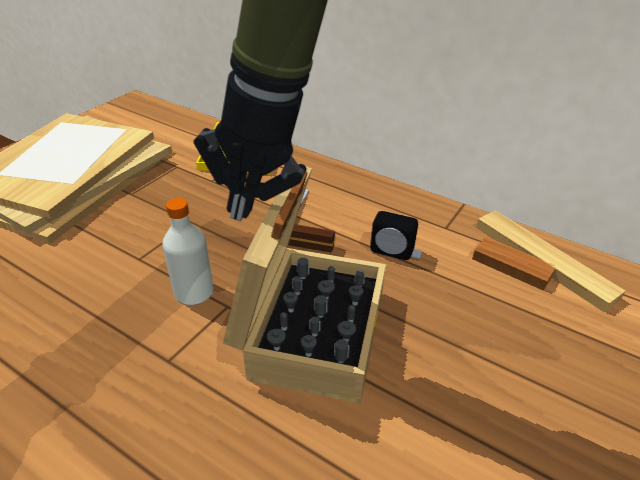

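```bash
python3 - <<'E'
from h import *
p,R=meas();im,d=bot.get_image("side");np.savez("side1.npz",im=im,d=d)
print(tipcase(p,R),bot.get_state()["force"],bot.get_state()["clock"])
q=(cloud("side",d)*1000-p)@R
m=(d>0)&(abs(q[...,0])<60)&(abs(q[...,1])<90)&(q[...,2]<30)&(q[...,2]>-140)
b=im.max(-1)<90
q=q[m&b]
for z in range(25,-140,-10):
    t=q[(q[:,2]<=z)&(q[:,2]>z-10)]
    if len(t)>3: print(z,len(t),"y",np.round(np.percentile(t[:,1],[0,2,98,100])),"x",np.round(np.percentile(t[:,0],[2,98])))
E
```

```text
(array([106.42532379,   2.72786768, 193.11003487]), np.float64(14.742488882926674)) [-0.85029677  1.0400877   0.53410321] 2.3333
25 19 y [-9. -9.  8.  8.] x [-12.  -4.]
15 99 y [-11. -10.  15.  15.] x [-12.   3.]
5 147 y [-12. -11.  64.  64.] x [-34.  43.]
-5 167 y [-12. -11.  64.  64.] x [-51.  51.]
-15 297 y [-27. -21.  64.  64.] x [-52.  39.]
-25 669 y [-35. -32.  64.  64.] x [-51.  29.]
-35 505 y [-45. -40.  42.  48.] x [-17.  10.]
-45 580 y [-51. -47.  50.  54.] x [-18.  10.]
-55 640 y [-59. -54.  58.  62.] x [-18.  -2.]
-65 961 y [-60. -56.  62.  63.] x [-20.   9.]
-75 761 y [-50. -45.  50.  54.] x [-21.   2.]
-85 605 y [-39. -37.  42.  44.] x [-19.   5.]
-95 151 y [-37. -34.  40.  40.] x [-12.   4.]
-105 466 y [-33. -29.  38.  39.] x [-38.  -5.]
-115 641 y [-32. -29.  38.  39.] x [-39.  -5.]
-125 679 y [-32. -29.  38.  39.] x [-38.  -5.]
-135 330 y [-31. -28.  38.  39.] x [-39.  -6.]
```

```bash
cat >> h.py <<'E'
LID=np.array([(0,0),(174,0),(174,10),(150,10),(150,26),(0,26)],float)
H=[(9,22),(12,15),(12,-10),(24,-18),(35,-29),(47,-41),(62,-55),(62,-68),(42,-85),(42,-160)]
TOOL=np.array(H+[(-a,b) for a,b in H[::-1]],float)
def dens(P,n=25): return np.concatenate([np.linspace(P[i],P[(i+1)%len(P)],n,endpoint=False) for i in range(len(P))])
def lidpoly(th): r,h=LID.T; return np.stack([75-r*np.cos(th)+h*np.sin(th),60+r*np.sin(th)+h*np.cos(th)],1)
def toolpoly(x,z,a):
    a=np.radians(a);yv=np.array([-np.cos(a),-np.sin(a)]);zv=np.array([np.sin(a),-np.cos(a)])
    return np.array([x,z])-22*zv+TOOL[:,:1]*yv+TOOL[:,1:]*zv
def clear(x,z,a,th):
    A=lidpoly(th).astype(np.float32);B=toolpoly(x,z,a).astype(np.float32)
    d=[(-cv2.pointPolygonTest(A,(float(u),float(v)),True)) for u,v in dens(B)]+[(-cv2.pointPolygonTest(B,(float(u),float(v)),True)) for u,v in dens(A)]
    return min(d)
def pushtip(th,a,r=138):
    a=np.radians(a)
    return 75-r*np.cos(th)+26*np.sin(th)+10*np.cos(a),60+r*np.sin(th)+26*np.cos(th)+10*np.sin(a)
E
python3 - <<'E'
from h import *
for r in (132,138,142):
  for a in (5,8,12):
    print(r,a,[(th,np.round(pushtip(th,a,r)),round(clear(*pushtip(th,a,r),a,th),1)) for th in (1.317,1.2,1.1,1.0,.95)])
W=[(45,232,8),(8,244,14),(-32,244,20),(-70,236,27),(-100,212,34),(-100,175,41),(-85,140,45)]
for w in W: print(w,[(th,round(clear(*w,th),0)) for th in (1.1,1.0,.95,.9,.8,.7,.6)])
E
```

```text
132 5 [(1.317, array([ 77., 195.]), -0.8), (1.2, array([ 61., 193.]), 0.0), (1.1, array([ 48., 190.]), 0.8), (1.0, array([ 36., 186.]), 0.9), (0.95, array([ 29., 183.]), 0.9)]
132 8 [(1.317, array([ 77., 196.]), -1.2), (1.2, array([ 61., 194.]), -0.3), (1.1, array([ 48., 191.]), 0.4), (1.0, array([ 35., 187.]), 0.9), (0.95, array([ 29., 184.]), 0.9)]
132 12 [(1.317, array([ 77., 196.]), -1.7), (1.2, array([ 61., 195.]), -0.8), (1.1, array([ 48., 192.]), -0.1), (1.0, array([ 35., 187.]), 0.6), (0.95, array([ 29., 185.]), 0.9)]
138 5 [(1.317, array([ 75., 201.]), -0.8), (1.2, array([ 59., 199.]), 0.0), (1.1, array([ 46., 196.]), 0.8), (1.0, array([ 32., 191.]), 0.9), (0.95, array([ 26., 188.]), 0.9)]
138 8 [(1.317, array([ 75., 201.]), -1.2), (1.2, array([ 59., 199.]), -0.3), (1.1, array([ 45., 196.]), 0.4), (1.0, array([ 32., 192.]), 0.9), (0.95, array([ 26., 189.]), 0.9)]
138 12 [(1.317, array([ 75., 202.]), -1.7), (1.2, array([ 59., 200.]), -0.8), (1.1, array([ 45., 197.]), -0.1), (1.0, array([ 32., 192.]), 0.6), (0.95, array([ 26., 189.]), 0.9)]
142 5 [(1.317, array([ 74., 205.]), 
[... 549 characters left out ...]
 (0.9, 50.0), (0.8, 65.0), (0.7, 80.0), (0.6, 93.0)]
(8, 244, 14) [(1.1, 23.0), (1.0, 32.0), (0.95, 39.0), (0.9, 46.0), (0.8, 57.0), (0.7, 69.0), (0.6, 83.0)]
(-32, 244, 20) [(1.1, 38.0), (1.0, 38.0), (0.95, 39.0), (0.9, 41.0), (0.8, 49.0), (0.7, 62.0), (0.6, 75.0)]
(-70, 236, 27) [(1.1, 63.0), (1.0, 55.0), (0.95, 53.0), (0.9, 52.0), (0.8, 53.0), (0.7, 58.0), (0.6, 67.0)]
(-100, 212, 34) [(1.1, 89.0), (1.0, 74.0), (0.95, 68.0), (0.9, 63.0), (0.8, 56.0), (0.7, 55.0), (0.6, 58.0)]
(-100, 175, 41) [(1.1, 95.0), (1.0, 78.0), (0.95, 70.0), (0.9, 62.0), (0.8, 47.0), (0.7, 36.0), (0.6, 33.0)]
(-85, 140, 45) [(1.1, 92.0), (1.0, 77.0), (0.95, 70.0), (0.9, 63.0), (0.8, 47.0), (0.7, 30.0), (0.6, 14.0)]
```

```bash
python3 - <<'E'
from h import *
p,R=meas();print(tipcase(p,R))
rows(p,R,[(100,0,204,8),(90,0,202,8),(90,0,202,8)])
W=[(22,222,13),(-15,232,19),(-52,228,25),(-85,205,31),(-90,168,37),(-78,140,43)]
for w in W: print(w,[(th,round(clear(*w,th),0)) for th in (1.1,1.0,.95,.9,.8,.7,.6)])
E
```

```text
(array([106.81260931,   1.95929971, 194.20720397]), np.float64(14.677866630153588))
2 2 -11 -6.7 -0.1 -0.3 ;  step 11.3 mm 6.7 deg
2 12 -12 -6.7 -0.1 -0.3 ;  step 10.2 mm 0.0 deg
2 12 -12 -6.7 -0.1 -0.3 ;  step 0.0 mm 0.0 deg
(22, 222, 13) [(1.1, 7.0), (1.0, 20.0), (0.95, 23.0), (0.9, 29.0), (0.8, 42.0), (0.7, 57.0), (0.6, 71.0)]
(-15, 232, 19) [(1.1, 19.0), (1.0, 21.0), (0.95, 22.0), (0.9, 27.0), (0.8, 40.0), (0.7, 53.0), (0.6, 64.0)]
(-52, 228, 25) [(1.1, 43.0), (1.0, 36.0), (0.95, 35.0), (0.9, 35.0), (0.8, 38.0), (0.7, 45.0), (0.6, 58.0)]
(-85, 205, 31) [(1.1, 74.0), (1.0, 58.0), (0.95, 52.0), (0.9, 46.0), (0.8, 40.0), (0.7, 39.0), (0.6, 44.0)]
(-90, 168, 37) [(1.1, 88.0), (1.0, 70.0), (0.95, 62.0), (0.9, 54.0), (0.8, 38.0), (0.7, 25.0), (0.6, 20.0)]
(-78, 140, 43) [(1.1, 83.0), (1.0, 68.0), (0.95, 61.0), (0.9, 54.0), (0.8, 42.0), (0.7, 24.0), (0.6, 7.0)]
```

```bash
python3 - <<'E'
from h import *
p,R=meas()
pp,RR=rows(p,R,[(107,0,232,15),(85,0,262,15),(47,0,268,15),(7,0,264,20),(-32,0,252,26)])
save(pp,RR); print()
rows(pp,RR,[(-68,0,234,32),(-95,0,204,38),(-98,0,168,44),(-98,0,132,45),(-98,0,100,45)])
E
```

```text
2 -10 -37 0.3 -0.1 -0.3 ;  step 37.8 mm 0.5 deg
2 4 -71 0.3 -0.1 -0.3 ;  step 37.2 mm 0.0 deg
2 39 -87 0.3 -0.1 -0.3 ;  step 38.5 mm 0.0 deg
3 81 -93 5.3 -0.1 -0.3 ;  step 42.1 mm 5.0 deg
3 124 -91 11.3 -0.1 -0.3 ;  step 43.1 mm 6.0 deg

0 43 1 6 -0 -0 ;  step 42.6 mm 6.0 deg
0 82 16 12 -0 -0 ;  step 42.6 mm 6.0 deg
0 103 48 18 -0 -0 ;  step 37.8 mm 6.0 deg
0 119 80 19 0 0 ;  step 36.3 mm 1.0 deg
0 133 109 19 0 0 ;  step 32.0 mm 0.0 deg
```

```bash
python3 -m creep '2 -10 -37 0.3 0 -0.3; 2 4 -71 0.3 0 -0.3; 2 39 -87 0.3 0 -0.3; 3 79 -93 5.3 0 -0.3; 3 119 -91 11.3 0 -0.3'; python3 -c "
from h import *
p,R=meas();print(tipcase(p,R),bot.get_state()['q'])"
python3 -m creep '0 41 1 6 0 0; 0 79 16 12 0 0; 0 103 47 18 0 0; 0 121 80 19 0 0; 0 137 109 19 0 0'; python3 -c "
from h import *
p,R=meas();print(tipcase(p,R),bot.get_state()['q'])
im,d=bot.get_image('side');cv2.imwrite('pics/side2.png',im[:,:,::-1]);im,d=bot.get_image('top');cv2.imwrite('pics/top2.png',im[:,:,::-1]);print(lidangle(d))
p,R=meas();print(tipcase(p,R),bot.get_state()['q'],bot.get_state()['clock'])"
```

```text
clock: 2.75
tcp_pos: [0.5795, -0.0317, 0.2797]
ee_rot: [-2.693, -0.013, 0.356]
force: [1.7, 0.3, 0.9]
gripper_width: -0.0
(array([-26.94133359,  -3.4239671 , 259.91171599]), np.float64(25.68548463991829)) [ 0.72071314  0.3935435  -0.65476368  1.44355111 -0.17320853  1.56537807
 -1.11285879]
clock: 3.17
tcp_pos: [0.6027, -0.108, 0.1105]
ee_rot: [-2.355, 0.001, 0.345]
force: [-1.3, 1.1, -0.1]
gripper_width: -0.0001
(array([-100.53724893,    1.23875236,   94.98859482]), np.float64(45.056899436659926)) [ 0.78879005  0.81205627 -0.58465354  1.33072398 -0.21181891  1.57878606
 -0.91915041]
(np.float64(1.3174855765090847), np.int64(2045))
(array([-97.02181433,   2.65258503,  93.73841183]), np.float64(45.2683994968529)) [ 0.78683744  0.81229905 -0.58495548  1.33571165 -0.21152469  1.57981646
 -0.92044551] 3.2667
```

View pics/side2.png

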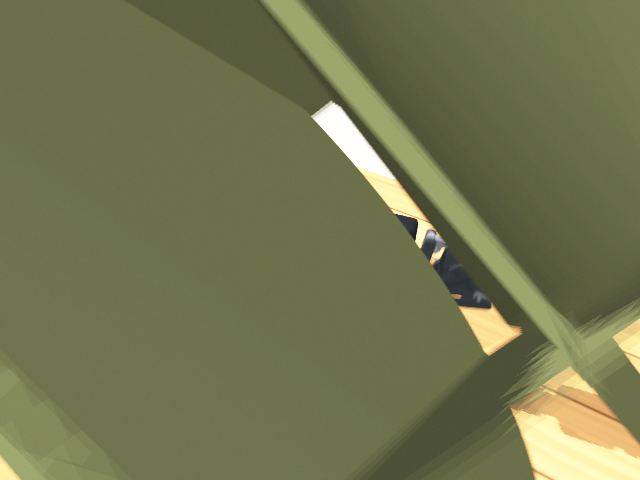

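```bash
python3 - <<'E'
from h import *
p,R=meas()
rows(p,R,[(-98,0,60,45),(-98,0,42,45),(-98,0,42,45)])
E
```

```text
3 25 23 -0.3 0.1 -0.3 ;  step 33.8 mm 0.4 deg
3 37 36 -0.3 0.1 -0.3 ;  step 18.0 mm 0.0 deg
3 37 36 -0.3 0.1 -0.3 ;  step 0.0 mm 0.0 deg
```

The side view is now blocked by the arm; the top camera still gives the lid angle (1.317). I'll check that the final low pose is reachable before going back.

```bash
python3 -m creep '3 25 23 0 0 -0.3; 3 37 36 0 0 -0.3; 3 37 36 0 0 -0.3'; python3 - <<'E'
from h import *
p,R=meas();print(tipcase(p,R),bot.get_state()['q'],bot.get_state()['force'])
im,d=bot.get_image('wrist');cv2.imwrite('pics/wrist2.png',im[:,:,::-1])
p,R=meas();print(tipcase(p,R))
pp,RR=rows(p,R,[(-110,0,75,45),(-116,0,115,45),(-116,0,155,45),(-110,0,190,41),(-100,0,222,35)]); print()
rows(pp,RR,[(-80,0,250,29),(-45,0,267,23),(-8,0,274,17),(30,0,272,11),(70,0,266,8)])
E
```

```text
clock: 3.52
tcp_pos: [0.6048, -0.1036, 0.0619]
ee_rot: [-2.356, -0.003, 0.354]
force: [-1.0, -0.0, -0.4]
gripper_width: -0.0
(array([-97.14245732,  -2.16283804,  46.31796407]), np.float64(45.03684944487797)) [ 0.77380017  0.86882647 -0.57157447  1.34340518 -0.18878059  1.51877873
 -0.88885786] [-0.99041622 -0.04884288 -0.37995321]
(array([-97.46260919,  -2.78148149,  48.21184189]), np.float64(45.024318639580855))
-3 -10 -28 -0 -0 0.3 ;  step 29.7 mm 0.3 deg
-3 -34 -60 -0 -0 0.3 ;  step 40.4 mm 0.0 deg
-2 -62 -89 -0 -0 0.3 ;  step 40.0 mm 0.0 deg
-2 -93 -109 -4 -0.1 0.3 ;  step 36.7 mm 4.0 deg
-2 -125 -124 -10 -0.1 0.3 ;  step 35.4 mm 6.0 deg

0 -35 -11 -6 0 0 ;  step 36.5 mm 6.0 deg
-0 -75 -5 -12 -0 0 ;  step 41.2 mm 6.0 deg
-0 -112 11 -18 0 0 ;  step 39.9 mm 6.0 deg
0 -144 36 -24 0 0 ;  step 40.3 mm 6.0 deg
-0 -174 64 -27 0 -0 ;  step 41.5 mm 3.0 deg
```

View pics/top2.png

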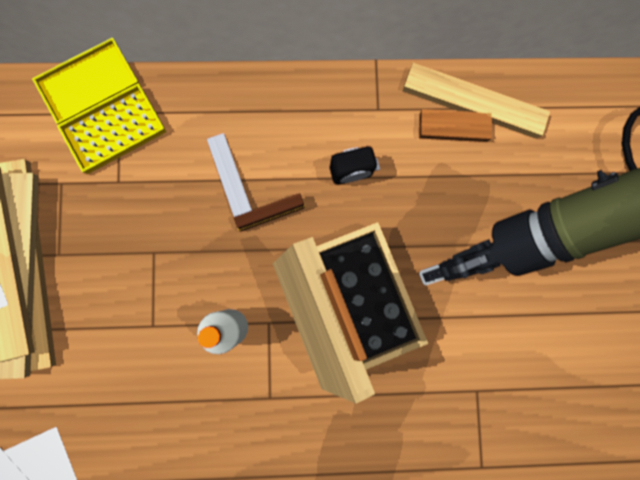

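```bash
ls pics
```

```text
side0.png
side1.png
side2.png
top0.png
top1.png
top2.png
wrist2.png
```

The top view shows the hand in front of the case, tip at (430,277), in line with the lip, with the lid still standing. I'll go back over to behind the lid.

```bash
python3 -m creep '-3 -10 -28 0 0 0.3; -3 -34 -60 0 0 0.3; -2 -62 -89 0 0 0.3; -2 -93 -109 -4 0 0.3; -2 -125 -124 -10 0 0.3'; python3 -m creep '0 -35 -11 -6 0 0; 0 -75 -5 -12 0 0; 0 -112 11 -18 0 0; 0 -144 36 -24 0 0; 0 -174 64 -27 0 0'; python3 - <<'E'
from h import *
p,R=meas();print(tipcase(p,R),bot.get_state()['q'],bot.get_state()['force'])
rows(p,R,[(100,0,250,8),(108,0,220,8),(98,0,203,8),(92,0,203,8),(92,0,203,8)])
for w in [(70,266,8),(100,250,8),(108,220,8),(98,203,8),(92,203,8)]:print(clear(*w,1.317))
E
```

```text
clock: 3.98
tcp_pos: [0.6033, -0.108, 0.2419]
ee_rot: [-2.536, -0.003, 0.343]
force: [-0.5, 0.3, 0.3]
gripper_width: -0.0001
clock: 4.4
tcp_pos: [0.5405, 0.0696, 0.2926]
ee_rot: [-3.012, -0.011, 0.353]
force: [1.2, 1.9, 1.2]
gripper_width: 0.0004
(array([ 74.84005007,  -1.56539736, 270.74696089]), np.float64(7.428381453596313)) [ 0.54809603  0.15078516 -0.7122104   1.62010667 -0.03132077  1.42134818
 -1.37107248] [1.17365856 1.89175061 1.18031537]
-1 -22 24 0.6 -0.6 0.2 ;  step 32.5 mm 0.9 deg
-2 -26 55 0.6 -0.6 0.2 ;  step 31.0 mm 0.0 deg
-2 -14 70 0.6 -0.6 0.2 ;  step 19.7 mm 0.0 deg
-2 -8 69 0.6 -0.6 0.2 ;  step 6.0 mm 0.0 deg
-2 -8 69 0.6 -0.6 0.2 ;  step 0.0 mm 0.0 deg
39.331887143373706
46.77358797115356
35.3342052992209
21.04330776975356
15.235510477701277
```

```bash
python3 -m creep '-1 -24 24 0.6 0 0.2; -2 -28 55 0.6 0 0.2; -2 -16 68 0.6 0 0.2; -2 -10 68 0.6 0 0.2; -2 -10 68 0.6 0 0.2';  python3 -m creep '0 0 0 0 0 0; 0 0 0 0 0 0'; python3 - <<'E'
from h import *
p,R=meas();print(tipcase(p,R),bot.get_state()['q'],bot.get_state()['force'])
for th in (1.317,1.2,1.17): print(th,pushtip(th,8))
rows(p,R,[(80,0,202,8),(75,0,201,8),(69,0,201,8),(64,0,200,8),(60,0,199,8)])
E
```

```text
clock: 4.82
tcp_pos: [0.5337, 0.0785, 0.2212]
ee_rot: [-2.993, -0.001, 0.341]
force: [0.5, 0.1, 0.5]
gripper_width: 0.0001
clock: 4.98
tcp_pos: [0.5343, 0.0804, 0.2218]
ee_rot: [-2.992, -0.003, 0.343]
force: [-0.1, 0.4, -0.5]
gripper_width: 0.0003
(array([ 87.5697392 ,   0.73401936, 200.01721248]), np.float64(8.574144328993926)) [ 0.53409852  0.19203254 -0.71425555  1.7269158  -0.02357356  1.29142229
 -1.39358594] [-0.07467358  0.41123836 -0.53213596]
1.317 (np.float64(75.42069663365177), np.float64(201.4991611423533))
1.2 (np.float64(59.13032680478262), np.float64(199.4344264894714))
1.17 (np.float64(55.00126379401945), np.float64(198.59925728920135))
1 7 -3 -0.6 -0.2 -0.4 ;  step 7.7 mm 0.8 deg
1 12 -3 -0.6 -0.2 -0.4 ;  step 5.1 mm 0.0 deg
1 18 -4 -0.6 -0.2 -0.4 ;  step 6.0 mm 0.0 deg
1 23 -3 -0.6 -0.2 -0.4 ;  step 5.1 mm 0.0 deg
1 27 -3 -0.6 -0.2 -0.4 ;  step 4.1 mm 0.0 deg
```

```bash
python3 -m creep '0 5 -2 0 0 0; 0 10 -2 0 0 0; 0 14 -2 0 0 0; 0 17 -2 0 0 0; 0 20 -2 0 0 0'; python3 - <<'E'
from h import *
p,R=meas();print(tipcase(p,R),bot.get_state()['force'])
im,d=bot.get_image('top');cv2.imwrite('pics/top3.png',im[:,:,::-1]);print(lidangle(d))
p,R=meas();print(tipcase(p,R),bot.get_state()['force'],bot.get_state()['clock'])
E
```

```text
clock: 5.4
tcp_pos: [0.5399, 0.0618, 0.2189]
ee_rot: [-2.991, -0.001, 0.345]
force: [0.0, 0.5, 0.1]
gripper_width: -0.0003
(array([ 68.16162295,   1.84010112, 197.15356912]), np.float64(8.610626354700566)) [0.02873693 0.53752716 0.14615303]
(np.float64(1.236523570232113), np.int64(2096))
(array([ 67.42265717,   2.00051724, 196.93684914]), np.float64(8.584476382309559)) [ 0.01935803 -1.54705982 -0.30147967] 5.45
```

```bash
cat > chk.py <<'E'
from h import *
import sys
im,d=bot.get_image('top')
a=lidangle(d)
p,R=meas();s=bot.get_state();t,al=tipcase(p,R)
print("th %.3f n%d"%a,"tip",np.round(t,1),round(al,1),"F",np.round(s['force'],1),s['clock'])
if len(sys.argv)>1: cv2.imwrite(f'pics/{sys.argv[1]}.png',im[:,:,::-1]); np.savez("last.npz",d=d)
E
python3 -m creep '0 3 1 0 0 0; 0 5 1 0 0 0; 0 7 1 0 0 0'; python3 chk.py; python3 chk.py
```

```text
clock: 5.7
tcp_pos: [0.5419, 0.0557, 0.2166]
ee_rot: [-2.991, -0.0, 0.345]
force: [-0.8, 0.1, 0.4]
gripper_width: 0.0001
th 1.189 n2693 tip [ 61.3   2.1 194.8] 8.6 F [ 0.8  0.4 -0.2] 5.75
th 1.185 n2741 tip [ 61.4   2.1 194.9] 8.6 F [-0.8  0.9  0.4] 5.8
```

```bash
python3 -m creep '0 2 0 0 0 0; 0 4 1 0 0 0'; python3 chk.py
```

```text
clock: 5.97
tcp_pos: [0.5434, 0.0524, 0.2155]
ee_rot: [-2.992, -0.001, 0.345]
force: [0.1, 0.3, 0.6]
gripper_width: 0.0003
th 1.164 n2953 tip [ 57.5   2.  193.3] 8.6 F [-0.4 -0.1 -0.2] 6.0167
```

```bash
python3 -m creep '0 2 0 0 0 0; 0 4 1 0 0 0'; python3 chk.py;python3 chk.py
```

```text
clock: 6.18
tcp_pos: [0.5447, 0.0487, 0.2139]
ee_rot: [-2.992, -0.001, 0.345]
force: [1.0, 0.4, 0.3]
gripper_width: -0.0001
th 1.133 n3239 tip [ 53.6   2.1 191.7] 8.6 F [-0.4  0.7 -0.9] 6.2333
th 1.128 n3291 tip [ 53.7   2.1 191.7] 8.6 F [ 0.2  0.4 -0.5] 6.2833
```

```bash
python3 -m creep '0 2 0 0 0 0; 0 4 0 0 0 0'; python3 chk.py;python3 chk.py; python3 - <<'E'
from h import *
p,R=meas()
W=[(30,1,220,13.5),(-6,1,232,19.5),(-44,1,230,25.5),(-78,1,210,31.5),(-92,1,174,37.5)]
pp,RR=rows(p,R,W);print()
rows(pp,RR,[(-84,1,146,43),(-80,1,136,45)])
for w in W: print(w,[(th,round(clear(w[0],w[2],w[3],th),0)) for th in (1.1,1.0,.95,.9,.8,.7,.6)])
E
```

```text
clock: 6.45
tcp_pos: [0.5459, 0.045, 0.2131]
ee_rot: [-2.992, -0.0, 0.345]
force: [-0.4, 0.0, -0.1]
gripper_width: 0.0001
th 1.108 n3488 tip [ 49.7   2.  191.3] 8.6 F [ 0.4 -0.8 -0.5] 6.5
th 1.101 n3502 tip [ 49.8   2.1 191.3] 8.6 F [ 0.6 -0.2 -0.9] 6.55
1 17 -31 4.9 -0.1 -0.4 ;  step 35.7 mm 4.9 deg
1 53 -48 10.9 -0.1 -0.3 ;  step 39.9 mm 6.0 deg
2 93 -51 16.9 -0.1 -0.3 ;  step 40.2 mm 6.0 deg
2 132 -36 22.9 -0.1 -0.3 ;  step 41.7 mm 6.0 deg
2 153 -1 28.9 -0.2 -0.3 ;  step 40.6 mm 6.0 deg

0 13 27 5.5 0 0 ;  step 30.1 mm 5.5 deg
0 16 38 7.5 0 0 ;  step 11.1 mm 2.0 deg
(30, 1, 220, 13.5) [(1.1, 12.0), (1.0, 18.0), (0.95, 24.0), (0.9, 31.0), (0.8, 45.0), (0.7, 60.0), (0.6, 74.0)]
(-6, 1, 232, 19.5) [(1.1, 15.0), (1.0, 18.0), (0.95, 22.0), (0.9, 29.0), (0.8, 43.0), (0.7, 53.0), (0.6, 66.0)]
(-44, 1, 230, 25.5) [(1.1, 37.0), (1.0, 32.0), (0.95, 32.0), (0.9, 33.0), (0.8, 37.0), (0.7, 46.0), (0.6, 61.0)]
(-78, 1, 210, 31.5) [(1.1, 66.0), (1.0, 52.0), (0.95, 46.0), (0.9, 41.0), (0.8, 38.0), (0.7, 40.0), (0.6, 45.0)]
(-92, 1, 174, 37.5) [(1.1, 87.0), (1.0, 70.0), (0.95, 62.0), (0.9, 54.0), (0.8, 39.0), (0.7, 28.0), (0.6, 25.0)]
```

```bash
python3 -m creep '0 2 0 0 0 0; 0 4 0 0 0 0'; python3 chk.py;python3 chk.py
```

```text
clock: 6.72
tcp_pos: [0.5473, 0.0413, 0.2126]
ee_rot: [-2.992, -0.001, 0.345]
force: [-0.4, 0.4, 0.5]
gripper_width: 0.0
th 1.080 n3689 tip [ 45.7   2.1 190.7] 8.6 F [ 0.1 -0.6 -0.4] 6.7667
th 1.075 n3741 tip [ 45.8   2.1 190.7] 8.6 F [ 1.  -0.4 -0.4] 6.8167
```

```bash
python3 -m creep '0 2 0 0 0 0; 0 4 0 0 0 0'; python3 chk.py;python3 chk.py
```

```text
clock: 6.98
tcp_pos: [0.5486, 0.0375, 0.2119]
ee_rot: [-2.992, -0.001, 0.345]
force: [0.1, 0.5, -0.2]
gripper_width: -0.0002
th 1.056 n3884 tip [ 41.7   2.1 190.1] 8.6 F [ 0.4 -0.8 -0.4] 7.0333
th 1.048 n3913 tip [ 41.8   2.1 190.1] 8.6 F [-0.2 -0.5  0.2] 7.0833
```

```bash
python3 -m creep '0 2 0 0 0 0; 0 4 1 0 0 0'; python3 chk.py;python3 chk.py;  python3 - <<'E'
from h import *
p,R=meas()
W=[(20,1,218,13.5),(-16,1,229,19.5),(-54,1,225,25.5),(-86,1,202,31.5),(-94,1,163,37.5)]
pp,RR=rows(p,R,W);print()
rows(pp,RR,[(-88,1,140,43),(-86,1,130,45)])
for w in W: print(w,[(th,round(clear(w[0],w[2],w[3],th),0)) for th in (1.05,1.0,.95,.9,.8,.7,.6)])
E
```

```text
clock: 7.25
tcp_pos: [0.5501, 0.0339, 0.2105]
ee_rot: [-2.992, -0.001, 0.345]
force: [0.5, -0.1, -0.8]
gripper_width: 0.0001
th 1.020 n4122 tip [ 37.9   2.2 188.3] 8.6 F [ 0.5 -1.5 -0.3] 7.3
th 1.012 n4121 tip [ 38.1   2.3 188.3] 8.6 F [0.6 0.1 0.5] 7.35
1 15 -32 4.9 -0.1 -0.4 ;  step 35.5 mm 4.9 deg
2 52 -48 10.9 -0.1 -0.4 ;  step 39.6 mm 6.0 deg
2 92 -49 16.9 -0.1 -0.4 ;  step 40.4 mm 6.0 deg
2 129 -30 22.9 -0.1 -0.3 ;  step 41.7 mm 6.0 deg
2 145 8 28.9 -0.2 -0.3 ;  step 41.5 mm 6.0 deg

0 11 22 5.5 0 0 ;  step 24.8 mm 5.5 deg
0 17 31 7.5 0 0 ;  step 10.6 mm 2.0 deg
(20, 1, 218, 13.5) [(1.05, 11.0), (1.0, 16.0), (0.95, 19.0), (0.9, 24.0), (0.8, 37.0), (0.7, 52.0), (0.6, 67.0)]
(-16, 1, 229, 19.5) [(1.05, 17.0), (1.0, 18.0), (0.95, 20.0), (0.9, 23.0), (0.8, 37.0), (0.7, 50.0), (0.6, 61.0)]
(-54, 1, 225, 25.5) [(1.05, 39.0), (1.0, 35.0), (0.95, 34.0), (0.9, 33.0), (0.8, 36.0), (0.7, 43.0), (0.6, 55.0)]
(-86, 1, 202, 31.5) [(1.05, 67.0), (1.0, 59.0), (0.95, 52.0), (0.9, 46.0), (0.8, 39.0), (0.7, 38.0), (0.6, 42.0)]
(-94, 1, 163, 37.5) [(1.05, 85.0), (1.0, 76.0), (0.95, 68.0), (0.9, 59.0), (0.8, 43.0), (0.7, 29.0), (0.6, 21.0)]
```

```bash
python3 chk.py
```

```text
th 1.004 n4172 tip [ 38.4   2.2 188.4] 8.6 F [ 0.4  0.1 -0.2] 7.4
```

It is drifting away from the fingertip (1.020, 1.012, 1.004) while the tip holds still, so it is falling. I'll go over the top now.

```bash
python3 -m creep '1 15 -32 4.9 0 -0.4; 2 51 -47 10.9 0 -0.4; 2 91 -48 16.9 0 -0.4; 2 128 -30 22.9 0 -0.3; 2 144 8 28.9 0 -0.3'; python3 chk.py top4; python3 - <<'E'
from h import *
p,R=meas()
rows(p,R,[(-88,1,140,43),(-86,1,128,45)])
E
```

```text
clock: 7.82
tcp_pos: [0.6037, -0.1068, 0.1835]
ee_rot: [-2.494, -0.01, 0.34]
force: [0.0, -1.9, -1.2]
gripper_width: -0.0001
th 0.896 n4850 tip [-101.6    5.7  143.8] 38.8 F [  2.2  -4.5 -19.3] 7.8667
5 -7 12 4.2 -0.1 -1.2 ;  step 14.1 mm 4.4 deg
5 0 22 6.2 -0.1 -1.2 ;  step 12.6 mm 2.0 deg
```

```bash
python3 - <<'E'
from h import *
pp,RR=pose(-94,1,163,37.5)
rows(pp,RR,[(-84,1,150,43),(-72,1,142,45),(-68,1,141,45)])
for w in [(-84,150,43),(-72,142,45),(-68,141,45)]: print([(th,round(clear(*w,th),1)) for th in (.85,.8,.75,.7,.65,.6,.55)])
E
```

```text
0 2 17 5.5 0 0 ;  step 16.6 mm 5.5 deg
0 -2 30 7.5 0 0 ;  step 14.3 mm 2.0 deg
0 -4 33 7.5 0 0 ;  step 4.1 mm 0.0 deg
[(0.85, 48.6), (0.8, 40.0), (0.75, 31.6), (0.7, 23.6), (0.65, 16.2), (0.6, 9.1), (0.55, 6.2)]
[(0.85, 43.5), (0.8, 36.4), (0.75, 27.8), (0.7, 19.1), (0.65, 10.5), (0.6, 1.9), (0.55, -6.2)]
[(0.85, 39.5), (0.8, 33.1), (0.75, 25.7), (0.7, 17.0), (0.65, 8.4), (0.6, -0.2), (0.55, -8.7)]
```

```bash
python3 -m creep '0 2 17 5.5 0 0; 0 -2 30 7.5 0 0; 0 -4 33 7.5 0 0'; python3 chk.py top5
```

```text
clock: 8.12
tcp_pos: [0.5898, -0.0753, 0.1535]
ee_rot: [-2.35, 0.002, 0.35]
force: [-0.0, 0.3, -0.1]
gripper_width: 0.0001
th 0.776 n5143 tip [-64.3   0.9 141.2] 45.1 F [0.5 0.6 0.6] 8.1667
```

```bash
python3 -m creep '0 1 0 0 0 0; 0 4 1 0 0 0; 0 8 2 0 0 0; 0 13 3 0 0 0'; python3 chk.py top6; python3 -c "
from h import *
p,R=meas();t,a=tipcase(p,R);print([(th,round(clear(t[0],t[2],a,th),1)) for th in (.65,.6,.55,.5,.45)])"
```

```text
clock: 8.5
tcp_pos: [0.5949, -0.083, 0.1481]
ee_rot: [-2.361, -0.005, 0.351]
force: [0.8, 0.8, -0.3]
gripper_width: -0.0
th 0.548 n5327 tip [-75.4   0.7 130.5] 44.8 F [ 1.5 -1.4 -1.6] 8.55
[(0.65, 20.9), (0.6, 12.4), (0.55, 3.9), (0.5, -4.5), (0.45, -9.3)]
```

```bash
python3 -m creep '0 4 1 0 0 0; 0 7 1 0 0 0; 0 10 2 0 0 0'; python3 chk.py top7; python3 -c "
from h import *
p,R=meas();t,a=tipcase(p,R);print([(th,round(clear(t[0],t[2],a,th),1)) for th in (.55,.5,.45,.4)])"
```

```text
clock: 8.8
tcp_pos: [0.5962, -0.089, 0.1371]
ee_rot: [-2.357, -0.002, 0.349]
force: [1.3, -1.3, -0.3]
gripper_width: -0.0001
th 0.464 n5233 tip [-80.8   1.  120.7] 45.0 F [ 1.  -2.6 -0.6] 8.85
[(0.55, 14.7), (0.5, 6.3), (0.45, -2.0), (0.4, -8.6)]
```

```bash
python3 -m creep '0 0 0 0 0 0; 0 0 0 0 0 0'; python3 chk.py top8; python3 chk.py
```

```text
clock: 9.02
tcp_pos: [0.5962, -0.089, 0.137]
ee_rot: [-2.357, -0.002, 0.349]
force: [0.9, -1.3, -0.4]
gripper_width: -0.0003
th 0.464 n5223 tip [-80.4   0.8 121.6] 45.0 F [ 0.  -2.7 -0.7] 9.0667
th 0.464 n5226 tip [-80.3   0.8 121.7] 45.0 F [ 1.3 -2.7  0.1] 9.1167
```

View pics/top8.png

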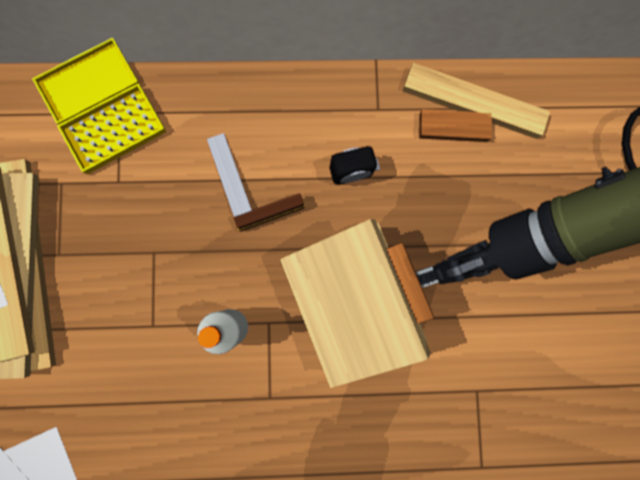

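The top view shows the lid held part-way (angle steady at 0.464), with the lip at (410,283) resting on the finger. Case, bottle, square and tape are where they were. Now lowering along the lip's arc.

```bash
python3 -m creep '0 3 1 0 0 0; 0 6.5 2.5 0 0 0; 0 10 4 0 0 0; 0 13.5 5 0 0 0; 0 17 6.5 0 0 0'; python3 chk.py; python3 -c "
from h import *
p,R=meas();t,a=tipcase(p,R);print([(th,round(clear(t[0],t[2],a,th),1)) for th in (.45,.4,.35,.3)])
rows(p,R,[(75-174*np.cos(h),0.8,60+174*np.sin(h)-16.5,45) for h in (.34,.32,.3,.28,.26)])"
```

```text
clock: 9.53
tcp_pos: [0.5988, -0.0956, 0.1203]
ee_rot: [-2.356, -0.003, 0.349]
force: [1.4, -3.6, 1.0]
gripper_width: 0.0
th 0.360 n5004 tip [-87.9   0.8 103.9] 45.0 F [ 2.5 -3.8 -0.3] 9.5833
[(0.45, 14.9), (0.4, 6.8), (0.35, -1.2), (0.3, -8.0)]
0 2 1 0 -0.2 -0 ;  step 2.6 mm 0.2 deg
0 6 2 0 -0.2 -0 ;  step 3.5 mm 0.0 deg
0 9 4 0 -0.2 -0 ;  step 3.5 mm 0.0 deg
0 12 6 0 -0.2 -0 ;  step 3.5 mm 0.0 deg
0 15 7 0 -0.2 -0 ;  step 3.5 mm 0.0 deg
```

```bash
python3 -m creep '0 3 1.5 0 0 0; 0 6 3 0 0 0; 0 9 5 0 0 0; 0 12 6.5 0 0 0; 0 15 8 0 0 0'; python3 chk.py; python3 -c "
from h import *
p,R=meas();
rows(p,R,[(75-174*np.cos(h),0.8,60+174*np.sin(h)-16.5,45) for h in (.24,.22,.2,.18,.16,.1,0.05,0,-.01)])"
```

```text
clock: 10.0
tcp_pos: [0.6006, -0.1005, 0.1041]
ee_rot: [-2.357, -0.003, 0.349]
force: [1.8, -5.6, 1.4]
gripper_width: -0.0001
th 0.260 n4989 tip [-92.9   0.8  87.7] 45.0 F [ 2.4 -5.7 -0.5] 10.05
0 3 1 0 -0.2 0 ;  step 3.1 mm 0.2 deg
0 6 3 0 -0.2 0 ;  step 3.5 mm 0.0 deg
0 9 5 0 -0.2 0 ;  step 3.5 mm 0.0 deg
0 12 7 0 -0.2 0 ;  step 3.5 mm 0.0 deg
0 14 9 0 -0.2 0 ;  step 3.5 mm 0.0 deg
-0 23 15 0 -0.2 0 ;  step 10.4 mm 0.0 deg
-0 29 21 0 -0.2 0 ;  step 8.7 mm 0.0 deg
-0 36 27 0 -0.2 0 ;  step 8.7 mm 0.0 deg
-0 37 28 0 -0.2 0 ;  step 1.7 mm 0.0 deg
```

The lowering is smooth, but the horizontal reaction has grown to about 6 N. I'll ease the finger outward and tilt it flatter so the case isn't pushed.

```bash
python3 -m creep '0 1 -1 0 0 0; 0 3.5 -0.3 5 0 0; 0 5.1 1.8 10 0 0; 0 6.6 4.1 15 0 0'; python3 chk.py top9; python3 -c "
from h import *
p,R=meas();t,a=tipcase(p,R);print([(th,round(clear(t[0],t[2],a,th),1)) for th in (.3,.25,.2,.15)])"
```

```text
clock: 10.38
tcp_pos: [0.6013, -0.1008, 0.098]
ee_rot: [-2.09, -0.004, 0.351]
force: [1.6, -1.4, -2.1]
gripper_width: 0.0001
th 0.244 n5015 tip [-90.2   2.4  81.4] 60.7 F [ 0.1 -2.1 -5.1] 10.4333
[(0.3, 13.7), (0.25, 5.2), (0.2, -3.1), (0.15, -9.1)]
```

```bash
python3 chk.py; python3 - <<'E'
from h import *
p,R=meas();t,a=tipcase(p,R);print(t,a,[(th,round(clear(t[0],t[2],a,th),1)) for th in (.3,.25,.2,.15)])
# case rim/lid check: lid outer face side edges in case frame
d=np.load("last.npz")["d"];q=tocase(cloud("top",d))*1000
for nm,(x0,x1,y0,y1,z0,z1) in dict(lid=(-95,95,-120,120,75,140)).items():
    m=(q[...,0]>x0)&(q[...,0]<x1)&(abs(q[...,1])<120)&(q[...,2]>z0)&(q[...,2]<z1)
    print(nm,np.percentile(q[m],[.5,99.5],axis=0).round(1))
E
```

```text
th 0.216 n4944 tip [-90.3   2.5  81.1] 60.4 F [-0.5 -2.9 -2.9] 10.4833
[-90.28145866   2.53645379  81.12949869] 60.37351268756845 [(0.3, 13.9), (0.25, 5.4), (0.2, -2.9), (0.15, -9.0)]
lid [[-89.6 -99.3  84. ]
 [ 81.   98.6 122.2]]
```

```bash
cat > low.py <<'E'
from h import *
import sys
p,R=meas();L=[float(v) for v in sys.argv[1:]]
W=[]
for h in L:
    W.append((75-174*np.cos(h)+4.6-2*(.216-h)/.216,2.5,60+174*np.sin(h)-16.2,60.4))
for w in W:
    q,_=pose(*w);t=R.T@(q-p);print(np.round(t,1), "clear",round(clear(w[0],w[2],60.4,L[W.index(w)]),1))
E
python3 low.py .2 .184 .168 .152 .136
```

```text
[0.1 2.8 0.7] clear -0.1
[0.1 5.5 1.4] clear -0.0
[0.1 8.2 2.2] clear 0.0
[ 0.1 10.9  3.1] clear 0.1
[ 0.1 13.6  4. ] clear 0.2
```

```bash
python3 -m creep '0 2.5 0.5 0 0 0; 0 5 1.5 0 0 0; 0 7.5 2.2 0 0 0; 0 10.3 3 0 0 0; 0 13 4 0 0 0'; python3 chk.py; python3 low.py .126 .114 .102 .09 .08
```

```text
clock: 10.9
tcp_pos: [0.6026, -0.1037, 0.0848]
ee_rot: [-2.096, -0.004, 0.351]
force: [0.4, -0.0, 0.1]
gripper_width: -0.0001
th 0.164 n4879 tip [-93.2   0.2  72.8] 59.9 F [ 0.7 -0.2 -2.2] 10.95
[-2.3  6.7  3. ] clear 0.2
[-2.3  8.6  3.8] clear 0.3
[-2.3 10.6  4.5] clear 0.3
[-2.3 12.6  5.3] clear 0.4
[-2.3 14.2  6. ] clear 0.4
```

```bash
python3 chk.py; python3 - <<'E'
from h import *
p,R=meas();t,a=tipcase(p,R);print([(th,round(clear(t[0],t[2],a,th),1)) for th in (.18,.17,.16,.15)])
E
python3 low.py .146 .134 .122 .11 .1
```

```text
th 0.160 n4827 tip [-93.3   0.3  72.8] 59.9 F [ 0.2 -0.9 -2.5] 11.0
[(0.18, 2.4), (0.17, 0.8), (0.16, -0.9), (0.15, -2.5)]
[-2.2  3.3  1.9] clear 0.1
[-2.2  5.3  2.6] clear 0.2
[-2.2  7.3  3.3] clear 0.2
[-2.2  9.3  4.1] clear 0.3
[-2.2 10.9  4.7] clear 0.3
```

Settled, lid at 0.160 and in contact. Continuing.

```bash
python3 -m creep '0 2 1 0 0 0; 0 4 1.8 0 0 0; 0 6 2.7 0 0 0; 0 8.3 3.5 0 0 0; 0 10.5 4.3 0 0 0'; python3 chk.py; python3 chk.py; python3 low.py .09 .08 .07 .06 .05
```

```text
clock: 11.42
tcp_pos: [0.6026, -0.1058, 0.0721]
ee_rot: [-2.094, -0.003, 0.35]
force: [0.3, 0.4, -0.7]
gripper_width: -0.0001
th 0.088 n4723 tip [-95.    0.8  60.5] 60.0 F [ 0.5 -0.4 -1.9] 11.4667
th 0.084 n4590 tip [-95.1   0.7  60.7] 60.0 F [ 1.  -0.7 -2.4] 11.5167
[-1.7  1.1  0.8] clear 0.4
[-1.7  2.7  1.4] clear 0.4
[-1.7  4.3  2.1] clear 0.5
[-1.8  6.   2.8] clear 0.5
[-1.8  7.6  3.5] clear 0.6
```

```bash
python3 -m creep '0 1.2 0.6 0 0 0; 0 2.4 1.2 0 0 0; 0 3.6 1.9 0 0 0; 0 4.8 2.6 0 0 0; 0 6 3.3 0 0 0'; python3 chk.py; python3 chk.py
```

```text
clock: 11.93
tcp_pos: [0.6027, -0.1062, 0.0654]
ee_rot: [-2.095, -0.002, 0.35]
force: [0.8, -2.5, -1.0]
gripper_width: -0.0002
th 0.048 n4606 tip [-95.4   0.7  54.1] 60.0 F [ 0.1 -1.6 -1.1] 11.9833
th 0.048 n4684 tip [-95.4   0.7  54.1] 60.0 F [ 0.5 -1.8 -1.4] 12.0333
```

```bash
python3 -m creep '0 0.9 0.5 0 0 0; 0 1.8 1 0 0 0; 0 2.7 1.5 0 0 0; 0 3.6 2 0 0 0; 0 4.5 2.5 0 0 0'; python3 chk.py; python3 chk.py
```

```text
clock: 12.45
tcp_pos: [0.6027, -0.1063, 0.0603]
ee_rot: [-2.095, -0.002, 0.35]
force: [0.6, -2.7, -2.3]
gripper_width: -0.0002
th 0.020 n4601 tip [-95.5   0.7  49. ] 60.0 F [ 0.6 -2.2 -1.4] 12.5
th 0.016 n4614 tip [-95.5   0.6  49.1] 60.0 F [ 0.8 -2.9 -1.7] 12.55
```

```bash
python3 -m creep '0 0.4 0.3 0 0 0; 0 0.9 0.5 0 0 0; 0 1.3 0.7 0 0 0; 0 1.7 1 0 0 0; 0 2.2 1.3 0 0 0'; python3 chk.py;  python3 -m creep '0 0.4 0.2 0 0 0; 0 0.7 0.4 0 0 0; 0 1.1 0.6 0 0 0; 0 1.4 0.8 0 0 0; 0 1.8 1 0 0 0'; python3 chk.py top10
```

```text
clock: 12.97
tcp_pos: [0.6027, -0.1063, 0.0578]
ee_rot: [-2.095, -0.002, 0.35]
force: [1.9, -3.6, -1.2]
gripper_width: 0.0002
th 0.004 n4574 tip [-95.5   0.6  46.6] 60.0 F [ 0.7 -3.2 -0.6] 13.0167
clock: 13.43
tcp_pos: [0.6028, -0.1062, 0.0559]
ee_rot: [-2.095, -0.003, 0.35]
force: [0.7, -5.1, -0.1]
gripper_width: 0.0
th -0.004 n4584 tip [-95.4   0.6  44.9] 60.0 F [ 0.5 -5.3 -0. ] 13.4833
```

```bash
python3 -m creep '0 0.6 -0.4 0 0 0; 0 1.2 -0.8 0 0 0; 0 1.8 -1.2 0 0 0'; python3 chk.py top11; python3 - <<'E'
from h import *
d=np.load("last.npz")["d"];q=tocase(cloud("top",d))*1000
m=(abs(q[...,0])<90)&(abs(q[...,1])<120)&(q[...,2]>75)&(q[...,2]<100)
print(np.percentile(q[m],[.5,50,99.5],axis=0).round(1))
A=np.c_[q[m][:,:2],np.ones(m.sum())];print(np.linalg.lstsq(A,q[m][:,2],rcond=None)[0])
r=cv2.minAreaRect(q[m][:,:2].astype(np.float32));print(r)
E
```

```text
clock: 13.73
tcp_pos: [0.6033, -0.1064, 0.0554]
ee_rot: [-2.092, -0.003, 0.351]
force: [-0.5, -0.9, 0.2]
gripper_width: 0.0001
th -0.004 n4576 tip [-95.9   0.1  44.3] 60.1 F [-0.   0.4  0.5] 13.7833
[[-73.7 -99.4  81.7]
 [  1.7   1.6  85.5]
 [ 75.4  98.6  88.3]]
[-1.36579098e-03  1.42211759e-04  8.54364079e+01]
((1.2869644165039062, -0.21953582763671875), (152.35177612304688, 200.49383544921875), 0.06648852676153183)
```

View pics/top11.png

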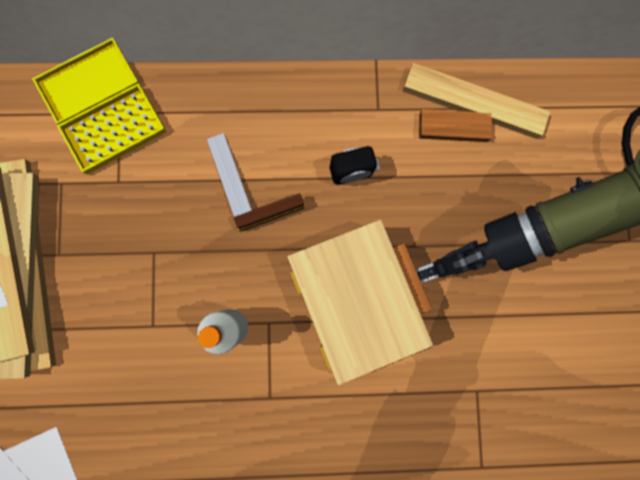

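The top view shows the lid shut over the case, the lip at (413,278) and the fingertip at (425,275) just under it. Measured slope is -0.001 rad and the wrist force is near zero. I'll back the hand out, downward and outward first.

```bash
python3 -m creep '0 2 -1 0 0 0; 0 4 -2 0 0 0; 0 6.5 -3.2 0 0 0; 0 9 -8 0 0 0; 0 12 -13 0 0 0'; python3 chk.py; python3 -m creep '0 6 -10 0 0 0; 0 14 -24 0 0 0; 0 24 -42 0 0 0; 0 34 -60 0 0 0; 0 44 -78 0 0 0'; python3 -m creep '0 -15 -20 0 0 0; 0 -32 -45 0 0 0; 0 -48 -70 0 0 0; 0 -60 -85 0 0 0; 0 -60 -85 0 0 0'; python3 -m creep '0 0 0 0 0 0; 0 0 0 0 0 0; 0 0 0 0 0 0';python3 chk.py top12
python3 - <<'E'
from h import *
d=np.load("last.npz")["d"];q=tocase(cloud("top",d))*1000
m=(abs(q[...,0])<90)&(abs(q[...,1])<120)&(q[...,2]>75)&(q[...,2]<100)
A=np.c_[q[m][:,:2],np.ones(m.sum())];print(np.linalg.lstsq(A,q[m][:,2],rcond=None)[0])
print(cv2.minAreaRect(q[m][:,:2].astype(np.float32)))
a=cv2.imread("pics/top0.png").astype(int);b=cv2.imread("pics/top12.png").astype(int);D=abs(a-b).max(-1)
for n,(u0,u1,v0,v1) in dict(square=(200,310,130,235),glue=(190,250,300,360),tape=(325,380,142,188)).items(): print(n,(D[v0:v1,u0:u1]>40).sum())
im,d=bot.get_image("side");cv2.imwrite("pics/side12.png",im[:,:,::-1])
print(bot.get_state()["force"],bot.get_state()["joint_velocities"])
E
```

```text
clock: 14.2
tcp_pos: [0.6094, -0.1243, 0.0509]
ee_rot: [-2.094, -0.002, 0.35]
force: [0.6, -0.1, 0.9]
gripper_width: -0.0002
th -0.004 n4539 tip [-116.4    0.7   39.6] 59.9 F [-1.3 -0.6 -0.9] 14.25
clock: 14.67
tcp_pos: [0.6402, -0.2095, 0.0521]
ee_rot: [-2.095, -0.003, 0.349]
force: [0.9, 0.1, 0.4]
gripper_width: 0.0
clock: 15.08
tcp_pos: [0.6529, -0.2494, 0.1462]
ee_rot: [-2.102, -0.003, 0.342]
force: [-0.1, 0.4, -0.1]
gripper_width: 0.0001
clock: 15.33
tcp_pos: [0.6524, -0.2462, 0.1444]
ee_rot: [-2.096, -0.004, 0.347]
force: [-0.5, 0.1, -1.0]
gripper_width: -0.0
th -0.004 n4552 tip [-243.7    2.   133.2] 59.9 F [-0.7  0.8 -0.7] 15.3833
[-1.65574425e-03  1.74500809e-05  8.54384488e+01]
((1.2571563720703125, -0.430999755859375), (152.42718505859375, 200.37606811523438), 0.04979001730680466)
square 0
glue 0
tape 0
[ 0.19293372 -0.07518937 -0.44870379] [-0.00387829 -0.00254539 -0.00250713 -0.00169662  0.00484017 -0.00080769
 -0.00272786]
```

View pics/top12.png

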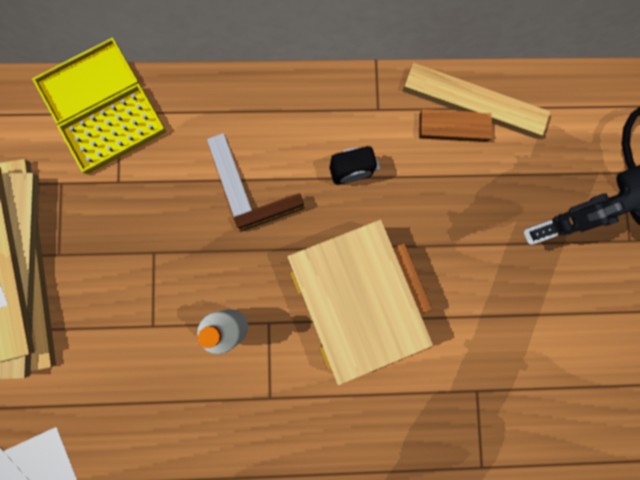

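View pics/side12.png

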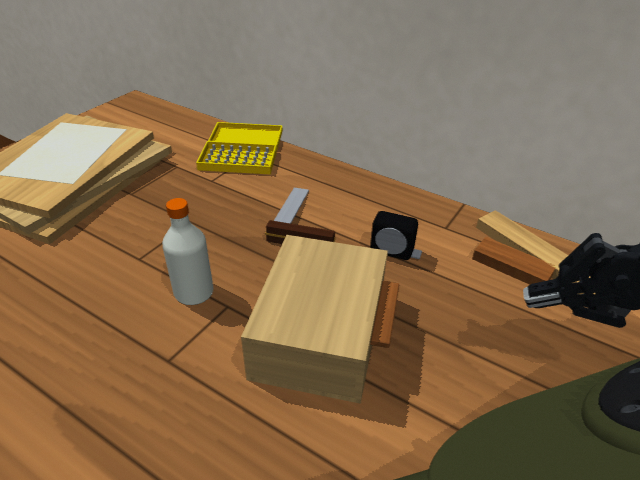

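Both views show the lid fully shut, the hand clear at (545,235) in the top view, and the square, bottle and tape unchanged.

```bash
python3 -c "
from cell import bot
print(bot.hand_in())"
```

```text
the job is handed in; nothing more can be done
None
```

The lid is fully shut, the hand is clear, and I handed the job in at about 15.4 s.

**What I did:** With the closed gripper I nudged the lid forward from behind with the fingertip, from 1.317 rad to about 1.02 rad, where it began to fall by itself. I then took the hand over the top, caught the lip on the back of a finger at about 0.5 rad, lowered it to 0, and backed the hand out.

**Last checks:**
- **Lid:** the top camera gave an angle of -0.004 rad, a measured slope under 0.002 rad and a top face at 85.4 mm (86 mm expected).
- **Case:** it is within about 1 mm and 0.1° of where I first located it, which is inside the calibration error.
- **Other items:** the image areas of the square, bottle and tape were unchanged from the start.
- **Hand:** nothing was touching and the wrist force was down to noise.

**What was not ideal:**
- **Small drop:** while I re-tilted the finger at about 0.24 rad, the lid briefly lost contact and settled about 5 mm at the lip back onto it, with a wrist force of about 5 N.
- **Sideways push:** the finger pushed sideways on the lip with 5 to 6 N twice, once part-way down and once at the end. I eased it both times and saw no movement of the case.
- **Force reading:** one reading of 19 N came at the end of the quick move over the top, with the hand clear of everything by my geometry. I took it to be the hand braking hard.

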